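Show the foot of the egg cup to the camera box

ROBOT

A 6-joint arm with a two-finger parallel gripper is mounted at the origin on the work surface. World frame = base frame: x ahead of the robot, y to its left, z up, the work surface at z = 0. Lengths are in m, angles in rad, forces in N, time in s.
With the tool pointing down it reaches from about 0.375 to 0.9 m from the base axis. Payload 3.1 kg.
Tool frame: the origin (TCP) lies between the finger pads; the fingertips stand 14 mm ahead of it and the grasp point (between the pads) lies 5 mm behind it (robot.finger_overhang is the distance from the TCP to the fingertips, in m); z points along the fingers, y is the line along which they close (so a half turn about z gives the same grasp; the last joint's range is limited). The gripper opens to 87 mm and grips with 3 to 60 N. Pads are 19 mm wide; open, the fingers measure 117 mm over their backs; the gripper's body (75 mm by 190 mm) begins 51 mm behind the grasp point.
Start: joints at [-1.387, 0.527, 1.433, -0, 1.181, -0.178], TCP at [0.221, -0.585, 0.237] pointing down, gripper open.
Joint ranges: [-3.08, 3.08], [-0.75, 2.2], [0.22, 2.44], [-1.43, 4.57], [0, 2.65], [-2.85, 2.85]. Speed limits (rad/s): [2.79, 2.79, 3.14, 3.14, 3.14, 3.14].

INTERFACE

Orientations are given as a unit quaternion [x, y, z, w].
In Python, from rig import monitor, cams, workorder, robot gives the robot as it stands.
- The arm moves only by the tool send_rows, never from a script. Its argument "moves" is one flat list of numbers, 7 for each row, row after row: the opening, from 0 (shut) to 1 (fully open), then the shift along the world's x, y, z in cm, then the turn, a rotation vector about the world's x, y, z in rad. A call has 1 to 5 rows; each row is the pose to reach, as a shift and turn from the pose commanded when the call began; what a row does not reach only later rows make up. A row lasts 1/12 s, in which the tool goes at most 41.7 mm and 7.16 degrees, less where a joint would pass 70% of its speed; a pose out of reach is approached as far as the arm can. A call with a gripper value outside its range is refused whole. The fingers move at their own pace and stop on an object; "grip_force" is the grip in N (left out, the last holds). Time passes only in rows, so rows that repeat a pose let the fingers close. It gives the time, the measured TCP pose, the force, the opening and the grip force at its end, in the units of the state.
- monitor.get_obs(): the state, without advancing time (a new reading comes with each control period).
- cams.camera(name): name is "scene" or "top" or "wrist"; returns a dict with "pixels" (480x640x3 uint8, blue, green, red), "range_z" (480x640 float32, m along the optical axis (not along the pixel's ray), 0 where there is no reading), "fovy" (degrees; the focal length in pixels is half the picture's height over the tangent of half this angle, whatever the lens; pixels are square), "cx", "cy" (the principal point, pixels), "dist_coeffs" ([k1, k2, p1, p2, k3] as OpenCV has them; the pictures are not rectified), "rvec" (rotation vector, rad) and "tvec" (3), from world to camera coordinates, as OpenCV has them; the wrist camera has in their place "hand_eye" (4x4, takes a point from camera to tool coordinates, whose origin is the TCP and whose axes are the flange's). Camera axes: x right, y down, z forward; pixel columns grow to the right and rows downward; lengths in m; the calibration is good to about 2 mm. A picture is of the moment at which its call begins: read the wrist's pose just before it.
- workorder.hand_in(): hands the job in; it is judged then, once.
The state is a dict: "time": time; "q": joint angles; "joint_velocities": joint speeds; "joint_torque": joint torques, N m; "position": TCP position; "tool_rot": TCP orientation; "ft_force": force on the tool from outside, world axes, zero at the start; "moment": the same for the moment, N m; "grip_width": finger opening in m; "grip_force": force on a finger pad.
Only numpy, scipy, OpenCV 4.12 (cv2) and the standard library are available. Lean on these libraries where they do the work, as an engineer would, in place of code of your own. Each camera call takes 0.05 s, during which the arm holds its last target. There are 200 camera calls.

TASK

The foot of the orange egg cup is to be photographed for hairline cracks: first fold the half-open flap of the small grey camera box right back towards the robot, off the lens, and only then lift the orange egg cup off its coaster. Hold it in the air with its foot facing the lens squarely, centred on the lens's line of sight, the foot about 12 cm from the lens, and finish while still holding it still there. Leave everything else where it stands.

Things in the scene. Friction and masses are not known exactly. Their poses are not given: they have to be found in the camera images.
- egg_cup: orange ceramic egg cup, 62 mm tall, upright on one of the two coasters, 50 to 110 g. Origin: centre of the underside of its foot; z: its axis, from foot to mouth; round, its yaw means nothing. Foot 42 mm across, stem 20 mm across from 15 to 24 mm up, bowl widening to 50 mm across at 46 mm up, straight-sided from there to the rim; wall 3 mm
- lens: the lens: black 34 mm disc in the middle of the sloping top face of the camera box. Origin: its centre, on that face; z: its line of sight, square to the face, leaning 0.436 rad (25 degrees) from vertical towards the robot; x: up the slope, away from the robot; y: across the box. Wanted: the egg cup's z axis pointing the same way as this z, its origin on this z axis, 120 mm from the lens
- camera_box: small fixed grey box, 90 deep, 100 wide, 34 mm thick, tipped on a rear foot so that its top face rises away from the robot at 0.436 rad. Origin: on the shelf, 45 mm behind its lower front edge; x: level, front to back; z up. Top face 31 mm above the shelf at its front edge (x = -59 mm), 51 mm at the lens (x = -16 mm), 69 mm at its back edge (x = +22 mm)
- flap (a joint): angle of the flap, a light grey plate 78 x 92 x 4 mm hinged on the front top edge of the box (hinge line along y at x = -59, z = 31 mm in camera_box), rad: 0 shut on the sloping face, 1.57 square to it, 2.6 stop, folded right back, level towards the robot. Starts at 0.6 to 1.0, stays where left (friction 0.025 N m). A finger put down behind it and moved towards the robot pushes it over
- flap_edge (a point): middle of the free edge of the flap (the edge opposite the hinge), 78 mm from the hinge line
- coaster_a: loose square bamboo coaster, 95 x 95 x 8 mm, under the orange egg cup. Origin: centre of its underside
- coaster_b: loose square bamboo coaster, 95 x 95 x 8 mm, under the measuring cup. Origin: centre of its underside
- measuring_cup: stainless measuring cup, 58 mm across, 55 mm tall, on the other coaster, with a flat handle along its +x that ends 99 mm from its axis at rim height; to be left alone. Origin: centre of its underside
- white_egg_cup: white egg cup of the same shape, on the far part of the shelf; to be left alone. Origin: centre of its underside
- spice_jar: spice jar, 48 mm across, 100 mm tall, far part of the shelf; to be left alone. Origin: centre of its underside
- ramekin: blue bowl, 76 mm across, 42 mm tall, far part of the shelf; to be left alone. Origin: centre of its underside
- spoon: egg spoon with a wooden handle and a steel bowl, 140 mm long, lying near the robot; to be left alone. Origin: on its length, at the underside
There are look-alikes about, which are no part of the job. Leave any turquoise look-alike of the coaster_a alone. What is shaped like the egg_cup but pink is not meant.

How it is judged:
On the way, in this order (a step that is already met when the one before it is completed fails the run):
1. the flap is folded back past 2.0 rad (value of joint flap above 2 rad and z of egg_cup in the frame of coaster_a below 0.02 m), for 0.2 s.
2. the orange egg cup is lifted off its coaster (height (world z) of egg_cup above 0.06 m and contact force between the fingers and egg_cup above 0.5 N), for 0.2 s.
At the end, for the whole second after the job is handed in: the gripper holds the orange egg cup still in the air, clear of the camera box, its foot towards the lens: foot centre within 20 mm of the lens's line of sight in x and in y and 100 to 140 mm from the lens, axis within 0.2 rad of the line of sight; the flap still folded back past 2.0 rad (x of egg_cup in the frame of lens between -0.02 and 0.02 m and y of egg_cup in the frame of lens between -0.02 and 0.02 m and z of egg_cup in the frame of lens between 0.1 and 0.14 m and angle between the z axis of egg_cup and the z axis of lens, either way round below 0.2 rad and angle between egg_cup's own z axis and vertical below 1 rad and value of joint flap above 2 rad and contact force between the fingers and egg_cup above 0.5 N and contact force between egg_cup and camera_box below 0.2 N and linear speed of egg_cup below 0.03 m/s and angular speed of egg_cup below 0.3 rad/s); the arm keeps its last pose, push and grip.
It fails at once if a bystander (measuring cup, coaster, white egg cup, jar, bowl, spoon) is pushed more than 30 mm away (distance of any of measuring_cup, coaster_a, coaster_b, white_egg_cup, spice_jar, ramekin, spoon from where it was at the start of the episode above 0.03 m).
It fails at once if a standing bystander is tipped over (angle between any of measuring_cup, coaster_a, coaster_b, white_egg_cup, spice_jar, ramekin's own z axis and vertical above 0.5 rad).
It also fails if it takes over 48 s, if anything falls off the work surface, if the arm or the gripper's body presses on something with over 40 N, if the wrist force passes 120 N, or if a joint passes its speed limit or range.

## Working session

There is one attempt and no reset: what is moved stays moved. The work goes in short steps, Python scripts to look and compute and a tool call to move; the robot and the scene stay as the last step left them, time stands still between calls to the robot, and variables do not carry over. Pictures are saved under pics/ and viewed, at most 10 in all, crops included, and the job is handed in when it is done.

Besides the shell and the picture viewer there is one more tool, called after "Request:" as name(argument=value, ...) on one line, values as JSON. send_rows: Moves the arm, as the interface text tells. Its arguments: {"type":"object","properties":{"moves":{"type":"array","items":{"type":"number"}},"grip_force":{"type":"number"}},"required":["moves"]}

```bash
ls; mkdir -p pics; cat > h.py <<'E'
import numpy as np, cv2
from scipy.spatial.transform import Rotation as R
from rig import monitor, cams, workorder, robot
def pts(c, T=None):
    """world point per pixel from range_z (fixed cameras), HxWx3, nan when no reading"""
    h,w=c["range_z"].shape; f=h/2/np.tan(np.radians(c["fovy"])/2)
    K=np.array([[f,0,c["cx"]],[0,f,c["cy"]],[0,0,1.]])
    u,v=np.meshgrid(np.arange(w),np.arange(h))
    n=cv2.undistortPoints(np.stack([u,v],-1).reshape(-1,1,2).astype(np.float64),K,np.array(c["dist_coeffs"],float)).reshape(h,w,2)
    z=c["range_z"].astype(float); z=np.where(z>0,z,np.nan)
    P=np.dstack([n*z[...,None],z])
    if T is None:
        Rm=cv2.Rodrigues(np.array(c["rvec"],float))[0]
        return (P-np.array(c["tvec"],float).ravel())@Rm
    return P@T[:3,:3].T+T[:3,3]
E
python3 - <<'E'
from h import *
o=monitor.get_obs(); print({k:np.round(v,3).tolist() for k,v in o.items()}); print(robot)
for n in ["scene","top"]:
    c=cams.camera(n); cv2.imwrite(f"pics/{n}0.png",c["pixels"]); np.save(f"{n}0.npy",pts(c)); np.save(f"{n}0px.npy",c["pixels"])
    print(n,c["fovy"],np.round(c["tvec"],3))
E
```

```text
pics
{'time': 0.0, 'q': [-1.387, 0.528, 1.434, -0.0, 1.181, -0.179], 'joint_velocities': [-0.0, 0.002, 0.001, -0.0, -0.002, -0.001], 'joint_torque': [-0.0, -44.005, -17.659, 0.063, 0.058, -0.0], 'position': [0.221, -0.584, 0.236], 'tool_rot': [0.984, 0.18, -0.0, -0.001], 'ft_force': [-0.003, 0.579, 0.347], 'moment': [0.001, -0.025, -0.015], 'grip_force': 0.0, 'grip_width': 0.087}
<Robot object at 0x7f5ae451c050>
scene 55.67306325601855 [-0.533 -0.063  1.13 ]
top 45.804414907201355 [0.057 0.571 1.369]
```

View pics/scene0.png

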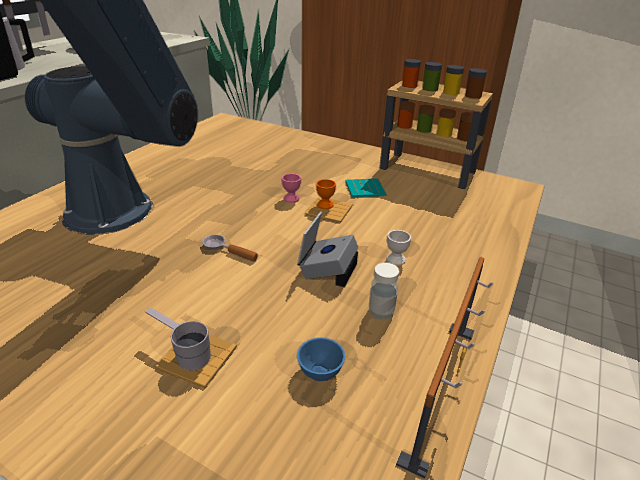

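View pics/top0.png

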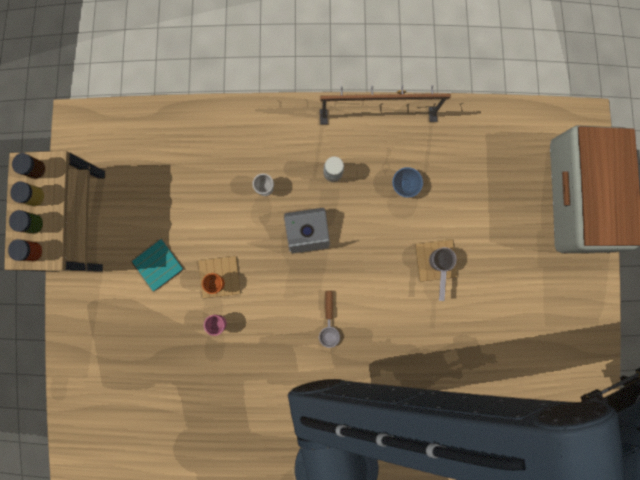

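The orange cup is at (325,193) in the scene view and (213,284) in the top view, standing on its bamboo coaster at top (220,277). The pink look-alike is at top (214,325). The camera box is at top (307,230), with the flap standing half-open on its robot side.

```bash
python3 - <<'E'
from h import *
for n,rois in {"top":{"cup":(190,265,240,310),"box":(275,200,340,260)},"scene":{"cup":(305,170,350,215),"box":(285,205,365,290)}}.items():
    P=np.load(n+"0.npy"); px=np.load(n+"0px.npy"); hsv=cv2.cvtColor(px,cv2.COLOR_BGR2HSV)
    x0,y0,x1,y1=rois["cup"]; p=P[y0:y1,x0:x1]; h=hsv[y0:y1,x0:x1]
    m=(h[...,1]>190)&((h[...,0]<14))&(p[...,2]>.015)
    q=p[m]; print(n,"cup",m.sum(),np.nanmin(q,0).round(3),np.nanmax(q,0).round(3))
    rim=q[q[:,2]>.055]; print(" rim mid",(rim.min(0)+rim.max(0)).round(4)/2, "circ", cv2.minEnclosingCircle((rim[:,:2]).astype(np.float32)))
    x0,y0,x1,y1=rois["box"]; p=P[y0:y1,x0:x1]; h=hsv[y0:y1,x0:x1]
    m=(h[...,1]<75)&(p[...,2]>.012); q=p[m]
    print(n,"box",m.sum(),np.nanmin(q,0).round(3),np.nanmax(q,0).round(3))
    # RANSAC planes
    rng=np.random.default_rng(0); rest=q[np.isfinite(q).all(1)]
    for k in range(4):
        best=None
        for _ in range(600):
            a=rest[rng.choice(len(rest),3,False)]; nn=np.cross(a[1]-a[0],a[2]-a[0]); L=np.linalg.norm(nn)
            if L<1e-5: continue
            nn/=L; i=abs((rest-a[0])@nn)<.002
            if best is None or i.sum()>best.sum(): best=i
        s=rest[best]; c=s.mean(0); nn=np.linalg.svd(s-c)[2][2]; nn*=np.sign(nn[2])
        print("  plane",best.sum(),"n",nn.round(3),"c",c.round(4),"min",s.min(0).round(3),"max",s.max(0).round(3)); rest=rest[~best]
        if len(rest)<60: break
    # lens: dark-ish pixels on top
    if n=="top":
        d=(h[...,2]<70)&(p[...,2]>.04); d=d&True
        k,lab,st,ce=cv2.connectedComponentsWithStats(d.astype(np.uint8))
        for j in range(1,k):
            if st[j,4]>15: print("  dark",st[j],(ce[j]+[x0,y0]).round(1),np.nanmedian(p[lab==j],0).round(4), np.nanmean(p[lab==j],0).round(4))
for n in["scene","top"]:
    px=np.load(n+"0px.npy"); a=px[200:300,270:380] if n=="scene" else px[190:270,260:370]
    cv2.imwrite(f"pics/{n}c.png",cv2.resize(a,None,fx=5,fy=5,interpolation=cv2.INTER_CUBIC))
E
```

```text
top cup 114 [0.441 0.269 0.027] [0.481 0.316 0.072]
 rim mid [0.4598  0.28915 0.0638 ] circ ((0.46319353580474854, 0.29200801253318787), 0.023274553939700127)
top box 1590 [0.536 0.018 0.027] [0.643 0.123 0.116]
  plane 561 n [-0.444 -0.087  0.892] c [0.5956 0.0712 0.0544] min [0.536 0.018 0.029] max [0.632 0.12  0.071]
  plane 327 n [-0.44  -0.086  0.894] c [0.5891 0.0646 0.0543] min [0.536 0.018 0.031] max [0.629 0.12  0.074]
  plane 328 n [-0.973 -0.136  0.186] c [0.5487 0.0647 0.0779] min [0.536 0.02  0.032] max [0.562 0.11  0.113]
  plane 153 n [-0.44  -0.088  0.894] c [0.5998 0.0805 0.0538] min [0.558 0.018 0.034] max [0.632 0.12  0.067]
  dark [25 24 14 13 98] [306.7 230.2] [0.588  0.0682 0.052 ] [0.5875 0.0689 0.0524]
scene cup 368 [0.437 0.264 0.015] [0.487 0.319 0.071]
 rim mid [0.46205 0.29035 0.0631 ] circ ((0.4594133198261261, 0.2919637858867645), 0.02770218998193741)
scene box 2254 [0.536 0.013 0.012] [0.645 0.125 0.109]
  plane 856 n [-0.41  -0.065  0.91 ] c [0.5867 0.0621 0.0501] min [0.536 0.014 0.029] max [0.631 0.12  0.069]
  plane 459 n [ 0.133 -0.99   0.038] c [0.5995 0.0202 0.0383] min [0.55  0.013 0.012] max [0.643 0.028 0.109]
  plane 387 n [-0.976 -0.14   0.165] c [0.5504 0.06   0.0743] min [0.537 0.016 0.028] max [0.562 0.107 0.109]
  plane 347 n [0.935 0.135 0.327] c [0.6327 0.0731 0.0482] min [0.619 0.023 0.022] max [0.645 0.125 0.066]
```

View pics/topc.png

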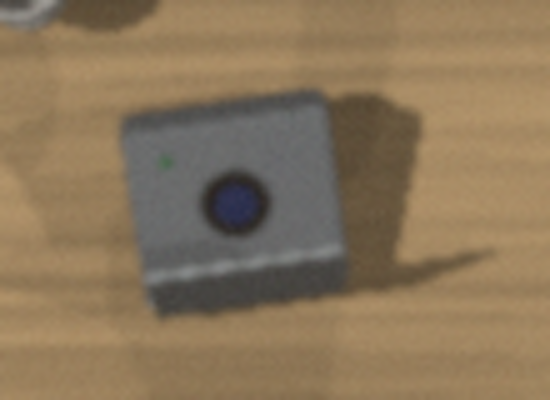

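The crop shows the lens at top-view pixel (307,230). The box is yawed about 0.14 rad, and the flap stands near vertical (about 0.96 rad) along its front edge. Plan: go over the lens with closed fingers, then down behind the flap.

Request:
send_rows(moves=[0,9,16.3,0,0,0,-0.11,0,9,16.3,0,0,0,-0.22,0,9,16.3,0,0,0,-0.22,0,9,16.3,0,0,0,-0.22,0,9,16.3,0,0,0,-0.22], grip_force=15)

```text
time: 0.52
position: [0.3121, -0.416, 0.2358]
tool_rot: [0.997, 0.072, -0.0, -0.003]
ft_force: [0.7, 0.2, -0.1]
grip_width: 0.0615
grip_force: 0.0
```

Request:
send_rows(moves=[0,9,16.3,0,0,0,0,0,9,16.3,0,0,0,0,0,9,16.3,0,0,0,0,0,9,16.3,0,0,0,0,0,9,16.3,0,0,0,0])

```text
time: 0.93
position: [0.4017, -0.2538, 0.2362]
tool_rot: [0.997, 0.072, -0.0, -0.002]
ft_force: [-1.4, -0.4, 0.1]
grip_width: 0.0286
grip_force: 0.0
```

Request:
send_rows(moves=[0,9,16.3,0,0,0,0,0,9,16.3,0,0,0,0,0,9,16.3,0,0,0,0,0,9,16.3,0,0,0,0,0,9,16.3,0,0,0,0])

```text
time: 1.35
position: [0.4923, -0.0915, 0.2364]
tool_rot: [0.997, 0.072, 0.0, -0.001]
ft_force: [0.3, -0.4, -0.7]
grip_width: 0.0018
grip_force: 0.0
```

Request:
send_rows(moves=[0,9,16.3,0,0,0,0,0,9,16.3,0,0,0,0,0,9,16.3,0,0,0,0,0,9,16.3,0,0,0,0,0,9,16.3,0,0,0,0])

```text
time: 1.77
position: [0.5829, 0.0718, 0.2363]
tool_rot: [0.997, 0.072, 0.001, -0.001]
ft_force: [0.3, 0.1, 0.2]
grip_width: 0.0004
grip_force: 0.0
```

Request:
send_rows(moves=[0,0,-0.3,-4,0,0,0,0,0,-0.3,-8,0,0,0,0,0,-0.3,-12,0,0,0,0,0,-0.3,-15,0,0,0,0,0,-0.3,-15,0,0,0])

```text
time: 2.18
position: [0.5759, 0.0649, 0.0801]
tool_rot: [0.997, 0.071, -0.007, -0.001]
ft_force: [-1.1, -0.7, -0.4]
grip_width: 0.0007
grip_force: 0.0
```

Request:
send_rows(moves=[0,-1.4,-0.2,0,0,0,0,0,-2.8,-0.4,0,0,0,0,0,-4.2,-0.6,0,0,0,0,0,-5.6,-0.8,0,0,0,0,0,-6.8,-0.9,0,0,0,0])

```text
time: 2.6
position: [0.5138, 0.0552, 0.0883]
tool_rot: [0.997, 0.071, 0.001, 0.0]
ft_force: [0.1, 0.4, -0.5]
grip_width: 0.0003
grip_force: 0.2
```

Request:
send_rows(moves=[0,-0.5,-0.1,-0.7,0,0,0,0,-1,-0.1,-1.4,0,0,0,0,-1.5,-0.2,-2.1,0,0,0,0,-1.8,-0.2,-2.7,0,0,0,0,-1.8,-0.2,-2.7,0,0,0])

```text
time: 3.02
position: [0.4949, 0.0534, 0.0599]
tool_rot: [0.997, 0.071, -0.0, -0.0]
ft_force: [-0.6, -0.6, 0.3]
grip_width: 0.0004
grip_force: 0.0
```

```bash
python3 - <<'E'
from h import *
for n in ["scene"]:
    c=cams.camera(n); cv2.imwrite(f"pics/{n}1.png",cv2.resize(c["pixels"][120:320,220:440],None,fx=3,fy=3))
E
```

```text
(no output)
```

View pics/scene1.png

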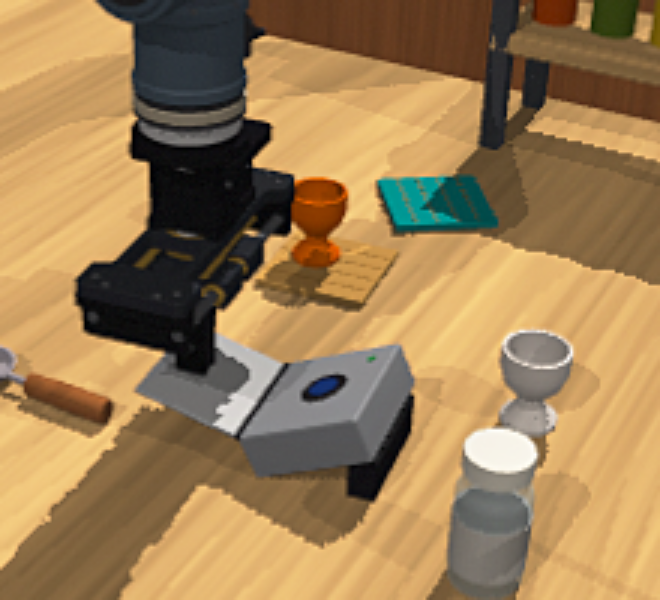

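The flap lies folded back towards the robot at crop (210,385), and the lens is clear at (325,387). Next I go up and over the orange cup, opening the gripper.

Request:
send_rows(moves=[0,0,0,4,0,0,0,0,0,0,8,0,0,0,0,0,0,12,0,0,0,0.5,0,0,14,0,0,0,1,0,0,14,0,0,0])

```text
time: 3.48
position: [0.4992, 0.0533, 0.2053]
tool_rot: [0.997, 0.071, 0.006, 0.001]
ft_force: [0.3, -0.3, 0.6]
grip_width: 0.0076
grip_force: 0.0
```

Request:
send_rows(moves=[1,-1.7,11.8,0,0,0,0,1,-1.7,11.8,0,0,0,0,1,-1.7,11.8,0,0,0,0,1,-1.7,11.8,0,0,0,0,1,-1.7,11.8,0,0,0,0])

```text
time: 3.9
position: [0.4775, 0.1731, 0.1993]
tool_rot: [0.997, 0.073, -0.0, 0.0]
ft_force: [0.3, -0.7, 0.2]
grip_width: 0.0394
grip_force: 0.0
```

Request:
send_rows(moves=[1,-1.7,11.8,0,0,0,0,1,-1.7,11.8,0,0,0,0,1,-1.7,11.8,0,0,0,0,1,-1.7,11.8,0,0,0,0,1,-1.7,11.8,0,0,0,0])

```text
time: 4.32
position: [0.4613, 0.2897, 0.1992]
tool_rot: [0.997, 0.072, -0.0, 0.0]
ft_force: [-0.2, 0.6, 0.4]
grip_width: 0.0727
grip_force: 0.0
```

```bash
python3 - <<'E'
from h import *
o=monitor.get_obs(); c=cams.camera("wrist"); cv2.imwrite("pics/w1.png",c["pixels"])
T=np.eye(4); T[:3,:3]=R.from_quat(o["tool_rot"]).as_matrix(); T[:3,3]=o["position"]
P=pts(c,T@np.array(c["hand_eye"])); h=cv2.cvtColor(c["pixels"],cv2.COLOR_BGR2HSV)
m=(h[...,1]>190)&(h[...,0]<14)&(P[...,2]>.03)
q=P[m]; rim=q[q[:,2]>.058]; print(m.sum(),q.min(0).round(4),q.max(0).round(4),"rim",(rim.min(0)+rim.max(0))/2,cv2.minEnclosingCircle(rim[:,:2].astype(np.float32)))
c=cams.camera("scene");P=pts(c);x0,y0,x1,y1=285,205,365,290
p=P[y0:y1,x0-30:x1].reshape(-1,3)
l=np.array([.588,.069]); u=np.array([.99,.138]); d=(p[:,:2]-l)@u; s=(p[:,:2]-l)@[-.138,.99]
k=(abs(s)<.03)&(p[:,2]>.02)&(d<-.05)&(d>-.13)
print("flap slope",np.polyfit(d[k],p[k,2],1),k.sum(),d[k].min(),d[k].max())
print(o["position"],o["grip_width"])
E
```

```text
4455 [0.4374 0.0843 0.0337] [0.5787 0.3741 0.3066] rim [0.47337564 0.29189044 0.18230465] ((0.4733027517795563, 0.29181620478630066), 0.08332754671573639)
flap slope [-0.25764648  0.01743943] 626 -0.12160612832873702 -0.05008568037662248
[0.46130491 0.28967557 0.19917845] 0.07265772389816626
```

View pics/w1.png

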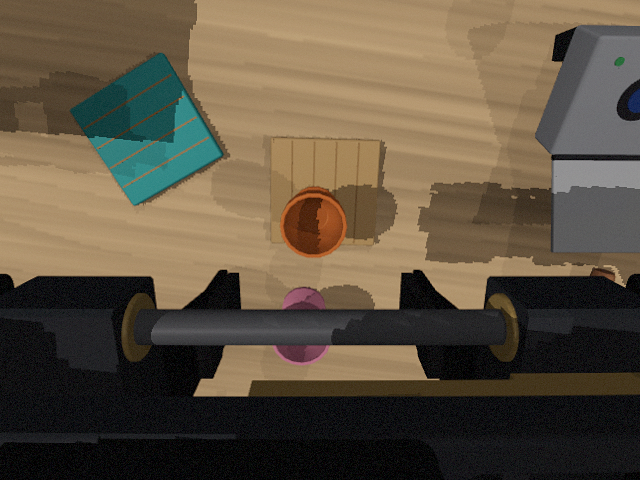

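The wrist view shows the orange cup's rim at (313,222), on its coaster, between the fingers in the image sideways. The flap fit gives about 2.45 rad. My mask picked up stray pixels, so I'm redoing it with a region limit.

```bash
python3 - <<'E'
from h import *
o=monitor.get_obs(); c=cams.camera("wrist")
T=np.eye(4); T[:3,:3]=R.from_quat(o["tool_rot"]).as_matrix(); T[:3,3]=o["position"]
P=pts(c,T@np.array(c["hand_eye"])); h=cv2.cvtColor(c["pixels"],cv2.COLOR_BGR2HSV)
m=(h[...,1]>170)&(h[...,0]<14)&(P[...,2]>.03)&(P[...,2]<.085); m[:170]=m[280:]=False; m[:,:260]=m[:,365:]=False
q=P[m]; rim=q[q[:,2]>.064]; print(m.sum(),q.min(0).round(4),q.max(0).round(4),"rim",rim.max(0),(rim.min(0)+rim.max(0))/2,cv2.minEnclosingCircle(rim[:,:2].astype(np.float32)))
b=(abs(P[...,0]-.475)<.06)&(abs(P[...,1]-.285)<.06)
for a,z0,z1 in(("table",-.01,.004),("coaster",.005,.013)):
    k=b&(P[...,2]>z0)&(P[...,2]<z1); print(a,np.median(P[k],0))
print(o["position"],o["grip_width"])
E
```

```text
3481 [0.4373 0.2704 0.034 ] [0.4869 0.3191 0.0718] rim [0.48685535 0.31913954 0.07176006] [0.46207025 0.29474811 0.06788679] ((0.46206244826316833, 0.2950671911239624), 0.024984179064631462)
table [4.91452994e-01 2.63822007e-01 1.67926135e-05]
coaster [0.49185027 0.28270401 0.00800296]
[0.4614803  0.28795752 0.19917043] 0.0805308345592654
```

Request:
send_rows(moves=[1,0,0.5,-2,0,0,0,1,0,0.5,-4,0,0,0,1,0,0.5,-6,0,0,0,1,0,0.5,-8,0,0,0,1,0,0.5,-9,0,0,0])

```text
time: 4.88
position: [0.4607, 0.2921, 0.1075]
tool_rot: [0.998, 0.069, -0.002, 0.001]
ft_force: [-0.2, 0.2, -0.5]
grip_width: 0.0869
grip_force: 0.0
```

Request:
send_rows(moves=[1,0,0,-1.5,0,0,0,1,0,0,-3,0,0,0,1,0,0,-4.5,0,0,0,1,0,0,-5.4,0,0,0,1,0,0,-5.4,0,0,0])

```text
time: 5.3
position: [0.4607, 0.2931, 0.0541]
tool_rot: [0.998, 0.07, -0.002, 0.001]
ft_force: [1.0, -0.3, -0.0]
grip_width: 0.0869
grip_force: 0.0
```

Request:
send_rows(moves=[0.4,0,0,0,0,0,0,0.4,0,0,0,0,0,0,0.4,0,0,0,0,0,0,0.4,0,0,0,0,0,0,0.4,0,0,0,0,0,0], grip_force=18)

```text
time: 5.72
position: [0.4616, 0.2947, 0.0563]
tool_rot: [0.997, 0.071, 0.001, -0.0]
ft_force: [-0.8, -0.4, 0.6]
grip_width: 0.0615
grip_force: 0.0
```

Request:
send_rows(moves=[0.3,0,0,0,0,0,0,0.3,0,0,0,0,0,0,0.3,0,0,0,0,0,0,0.3,0,0,0,0,0,0,0.3,0,0,0,0,0,0])

```text
time: 6.13
position: [0.4614, 0.2946, 0.0559]
tool_rot: [0.997, 0.071, 0.0, -0.0]
ft_force: [-0.2, -0.4, 3.7]
grip_width: 0.0493
grip_force: 18.0
```

Request:
send_rows(moves=[0.3,0,0,0,0,0,0,0.3,0,0,1,0,0,0,0.3,0,0,2.5,0,0,0,0.3,0,0,4.5,0,0,0,0.3,0,0,6.5,0,0,0])

```text
time: 6.55
position: [0.4606, 0.2942, 0.121]
tool_rot: [0.997, 0.071, -0.001, 0.0]
ft_force: [0.2, 0.6, -0.5]
grip_width: 0.0493
grip_force: 18.0
```

Request:
send_rows(moves=[0.3,0,0,2.5,0,0,0,0.3,0,0,5,0,0,0,0.3,0,0,7.5,0,0,0,0.3,0,0,10,0,0,0,0.3,0,0,12,0,0,0])

```text
time: 6.97
position: [0.4613, 0.2945, 0.2428]
tool_rot: [0.997, 0.071, 0.001, -0.0]
ft_force: [0.2, 0.1, 0.1]
grip_width: 0.0492
grip_force: 18.0
```

Request:
send_rows(moves=[0.3,0,0,0,0,0,0,0.3,0,0,0,0,0,0])

```text
time: 7.13
position: [0.4615, 0.2946, 0.2417]
tool_rot: [0.997, 0.071, 0.001, -0.0]
ft_force: [0.3, 0.2, -1.3]
grip_width: 0.0493
grip_force: 18.0
```

```bash
python3 - <<'E'
from h import *
o=monitor.get_obs(); print(o["position"],o["tool_rot"],o["grip_force"],o["q"])
n=np.array([-np.sin(.436)*.99,-np.sin(.436)*.138,np.cos(.436)]); n/=np.linalg.norm(n)
lens=np.array([.588,.069,.052]); tcp=lens+n*(.120+.047+.001)
zt=-n; yt=np.array([.138,-.990,0]); yt/=np.linalg.norm(yt); xt=np.cross(yt,zt)
Rt=R.from_matrix(np.stack([xt,yt,zt],1)); Rc=R.from_quat(o["tool_rot"])
print("target",tcp,"shift cm",(tcp-o["position"])*100,"turn",(Rt*Rc.inv()).as_rotvec())
c=cams.camera("scene"); cv2.imwrite("pics/s2.png",cv2.resize(c["pixels"][60:310,200:440],None,fx=2.4,fy=2.4))
E
```

```text
[0.4615415  0.29462061 0.24166849] [ 9.97484457e-01  7.08736566e-02  1.24566801e-03 -3.62398482e-04] 18.000012910270016 [ 3.64016769e-01  4.16105849e-01  1.62392750e+00 -2.90447770e-05
  1.09896481e+00  1.79295989e+00]
target [0.51775486 0.05920825 0.20429492] shift cm [  5.62133676 -23.54123603  -3.7373567 ] turn [ 0.06001052 -0.42912447 -0.00343114]
```

View pics/s2.png

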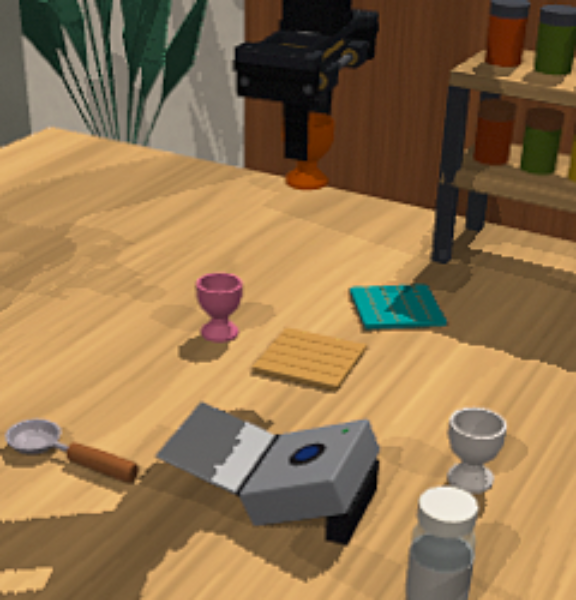

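The cup is held at (307,150) in this crop, the coaster is still in place and the flap is still folded. Now I swing over and tilt.

Request:
send_rows(moves=[0.3,1,-3,0,0,0,0,0.3,2,-6,0,0,0,0,0.3,3,-9,0,0,0,0,0.3,3.5,-11.5,0,0,0,0,0.3,3.5,-11.5,0,0,0,0])

```text
time: 7.6
position: [0.4963, 0.1754, 0.2385]
tool_rot: [0.998, 0.069, -0.002, 0.001]
ft_force: [1.0, 0.2, -0.8]
grip_width: 0.0489
grip_force: 18.0
```

Request:
send_rows(moves=[0.3,0.5,-3,0,0.01,-0.08,0,0.3,1,-6,0,0.02,-0.16,0,0.3,1.5,-9,0,0.03,-0.24,0,0.3,2.1,-12,0,0.045,-0.32,0,0.3,2.1,-12,0,0.06,-0.4,0])

```text
time: 8.02
position: [0.5183, 0.0558, 0.24]
tool_rot: [0.977, 0.067, 0.202, -0.014]
ft_force: [0.6, 2.0, -0.8]
grip_width: 0.0494
grip_force: 18.0
```

Request:
send_rows(moves=[0.3,0,0,-0.8,0,-0.03,0,0.3,0,0,-1.8,0,-0.03,0,0.3,0,0,-2.8,0,-0.03,0,0.3,0,0,-3.7,0,-0.03,0,0.3,0,0,-3.7,0,-0.03,0])

```text
time: 8.43
position: [0.5147, 0.0603, 0.2003]
tool_rot: [0.975, 0.069, 0.211, -0.016]
ft_force: [-0.6, 0.4, -1.2]
grip_width: 0.0493
grip_force: 18.0
```

Request:
send_rows(moves=[0.3,0,0,0,0,0,0,0.3,0,0,0,0,0,0,0.3,0,0,0,0,0,0])

```text
time: 8.68
position: [0.5174, 0.0597, 0.2037]
tool_rot: [0.974, 0.07, 0.215, -0.015]
ft_force: [0.3, -0.1, 0.7]
grip_width: 0.0491
grip_force: 18.0
```

```bash
python3 - <<'E'
from h import *
o=monitor.get_obs(); print(o["position"],o["tool_rot"],o["grip_force"],o["grip_width"])
z=-R.from_quat(o["tool_rot"]).as_matrix()[:,2]; n=np.array([-.4181,-.0583,.9064]); lens=np.array([.588,.069,.052])
X=np.array([.897,.125,.4223]);Y=np.cross(n,X)
foot=o["position"]-z*.047; print("foot est in lens",[(foot-lens)@a for a in(X,Y,n)],"ang",np.arccos(z@n))
for nm in ("scene","top"):
    c=cams.camera(nm); P=pts(c); h=cv2.cvtColor(c["pixels"],cv2.COLOR_BGR2HSV)
    m=(h[...,1]>170)&(h[...,0]<14)&(np.linalg.norm(P-(o["position"]-z*.02),axis=2)<.05)
    q=P[m]
    if len(q):
        L=np.stack([(q-lens)@a for a in(X,Y,n)],1); print(nm,len(q),"lens frame min/max",L.min(0).round(4),L.max(0).round(4))
        for a,b in((.1,.116),(.116,.123),(.123,.13),(.13,.14),(.14,.15),(.15,.19)):
            k=(L[:,2]>=a)&(L[:,2]<b)
            if k.sum()>3: print("  ",a,b,k.sum(),L[k].min(0).round(4),L[k].max(0).round(4))
    if nm=="scene": cv2.imwrite("pics/s3.png",cv2.resize(c["pixels"][100:310,220:430],None,fx=2.8,fy=2.8))
E
```

```text
[0.5173991  0.05972743 0.20372455] [ 0.97400497  0.06978235  0.21501177 -0.01465225] 17.99987912592769 0.04911424333452301
foot est in lens [np.float64(-0.000503360436721112), np.float64(0.000586145199787487), np.float64(0.12058748291306354)] ang 0.01532324857104046
scene 524 lens frame min/max [-0.0162 -0.0333  0.1193] [0.0255 0.033  0.1819]
   0.116 0.123 30 [-0.012  -0.0226  0.1193] [0.0198 0.0053 0.1229]
   0.123 0.13 80 [-0.0146 -0.0226  0.123 ] [0.0191 0.0091 0.13  ]
   0.13 0.14 55 [-0.0078 -0.0143  0.1303] [0.0115 0.0078 0.1398]
   0.14 0.15 41 [-0.0076 -0.0173  0.14  ] [0.0158 0.002  0.15  ]
   0.15 0.19 318 [-0.0162 -0.0333  0.1501] [0.0255 0.033  0.1819]
top 160 lens frame min/max [-0.0008 -0.0191  0.1204] [0.0279 0.0193 0.1866]
   0.123 0.13 37 [ 0.0028 -0.0172  0.124 ] [0.0194 0.0179 0.1296]
   0.13 0.14 16 [ 0.0108 -0.0116  0.1307] [0.0174 0.0151 0.1348]
   0.14 0.15 21 [-0.0008 -0.0109  0.1431] [0.0087 0.015  0.1492]
   0.15 0.19 84 [ 0.0008 -0.0191  0.15  ] [0.0279 0.0193 0.1866]
```

View pics/s3.png

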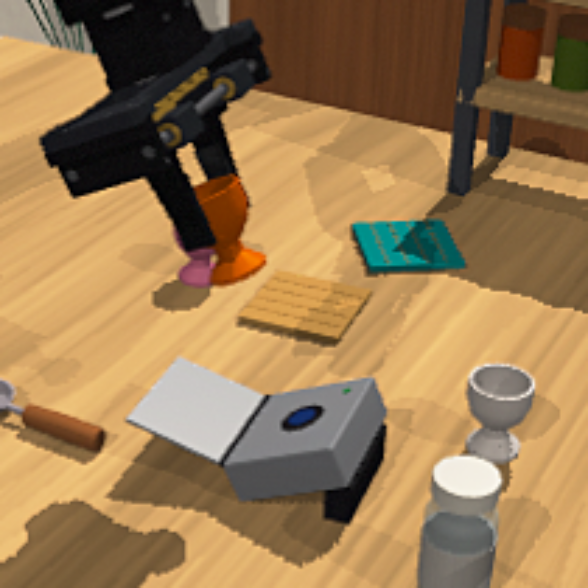

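The cup is held tilted at (222,230), with its foot facing the lens at (302,417) and the flap folded back. The depth points put the foot about 0.12 m out, centred to within a few mm. I'll let it settle, then hand in.

Request:
send_rows(moves=[0.3,0,0,0,0,0,0,0.3,0,0,0,0,0,0,0.3,0,0,0,0,0,0,0.3,0,0,0,0,0,0,0.3,0,0,0,0,0,0])

```text
time: 9.2
position: [0.5173, 0.0595, 0.2036]
tool_rot: [0.974, 0.07, 0.215, -0.015]
ft_force: [0.1, 0.1, -0.6]
grip_width: 0.0495
grip_force: 18.0
```

```bash
python3 -c "
from rig import monitor, workorder
o=monitor.get_obs(); print(o['position'],max(abs(o['joint_velocities'])),o['grip_force'])
print(workorder.hand_in())"
```

```text
[0.51726235 0.05946656 0.20364886] 0.0030774683364191762 17.999857415488805
the job is handed in; nothing more can be done
None
```

The job is handed in (no verdict came back): I folded the flap back to about 2.45 rad, then lifted the orange egg cup, and the arm is holding it still with its foot facing the lens, about 12 cm away and centred to within a few millimetres by my measurements.

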